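# Fit the spit into the rotisserie drive

## Robot

A 6-joint arm with a two-finger parallel gripper is mounted at the origin on a cart in front of the work surface, level with it; the furniture and walls round the work are solid. World frame = base frame: x ahead of the robot, y to its left, z up, the work surface at z = 0. Lengths are in mm, angles in rad, forces in N, time in s.
With the tool pointing down it reaches from about 325 to 925 mm from the base axis. Payload 3.1 kg.
Tool frame: the origin (TCP) lies at the very end of the fingers, on their centre line; the grasp point (between the pads) lies 19 mm behind it; z points along the fingers, y is the line along which they close (so a half turn about z gives the same grasp; the last joint's range is limited). The gripper opens to 85 mm and grips with 20 to 120 N. Pads are 22 mm wide; open, the fingers measure 114 mm over their backs; the gripper's body (76 mm by 85 mm) begins 54 mm behind the grasp point. The pads swing forward as they close: fully open they stand 13 mm farther back than shut.
Start: joints at [-1.426, 0.217, 1.613, -0, 1.311, -0.112], TCP at [158.763, -604.511, 231.3] pointing down, gripper open.
Joint ranges: [-2.75, 2.75], [-0.78, 2.1], [0.31, 2.55], [-1.13, 4.27], [0.13, 2.63], [-2.58, 2.58]. Speed limits (rad/s): [2.79, 2.79, 3.14, 3.14, 3.14, 3.14].

## Interface

Orientations are given as a unit quaternion [w, x, y, z].
In Python, from plant import status, cams, manip, models gives the robot as it stands.
- The arm moves only by the shell command python3 -m handwheel 'ROWS' [OPENING] [FORCE]. ROWS is a JSON list of rows, 1 to 8 of them, each written [[dx, dy, dz], turn]: dx, dy, dz in mm, then a turn about the tool's z in rad; each row is the pose to reach, as a shift and turn from the pose commanded when the command began, along the tool's axes at that moment; what a row does not reach only later rows make up. A row lasts 1/12 s, in which the tool goes at most 41.7 mm and 0.125 rad, less where a joint would pass 70% of its speed; a pose out of reach is approached as far as the arm can. OPENING is the opening from 0.0 (shut) to 1.0 (fully open), set as the command begins (- or left out keeps the last). The fingers move at their own pace and stop on an object; FORCE is the grip in N (left out, the last holds). Time passes only in rows, so rows that do not move let the fingers close. It prints the time, the measured TCP pose, the force, the opening and the grip force at its end. Input that does not fit is refused with a message, and nothing moves.
- status.state(): the state, without advancing time (a new reading comes with each control period).
- cams.get_image(name): name is "scene" or "top" or "wrist"; returns the picture (384x512x3 uint8, blue, green, red); there is no depth.
- cams.camera_model(name): a dict with "fx", "fy", "cx", "cy" (pixels), "eye" and "rotation" of the camera in the world; the wrist camera has in their place "hand_eye" (4x4, takes a point from camera to tool coordinates, whose origin is the TCP and whose axes are the flange's). Camera axes: x right, y down, z forward; pixel columns grow to the right and rows downward; lengths in mm; the calibration is good to about 2 mm. A picture is of the moment at which its call begins: read the wrist's pose just before it. camera_model takes no time and is no camera call.
- manip.hand_in(): hands the job in; it is judged then, once.
Trained networks look in the newest picture that a camera, given by its name, has taken for a name from the list of things; names that differ only in an ending like _2 or _b are one class to them, and where a whole thing is asked for, a point or a joint stands for the part that bears it (a point fixed in the world has none). Each returns a list of dicts, best first, with "p" (0 to 1); they miss things now and then, are a little off and sometimes report something else, mostly with a low value. They report only what shows in the picture. A call takes as long as a camera call.
- models.regions_of(thing, camera): "pixels" (384x512 bool, what is visible of it) and "centre" ([column, row] in pixels, amid what is visible of it).
The state is a dict: "t": time; "joint_pos": joint angles; "joint_vel": joint speeds; "joint_efforts": joint torques, N m; "tool_pos": TCP position; "eef_rot": TCP orientation; "force": force on the tool from outside, world axes, zero at the start; "torque": the same for the moment, N m; "gripper_width": opening from 0.0 (shut) to 1.0 (fully open); "gripper_force": force on a finger pad.
Only numpy, scipy, OpenCV 4.12 (cv2) and the standard library are available. Lean on these libraries where they do the work, as an engineer would, in place of code of your own. Each camera call takes 0.05 s, during which the arm holds its last target. There are 200 camera calls.

## Task

Lift the roasting spit off its rest and push its bare square shaft about halfway into the hole in the rotisserie drive unit, then let go of it completely. Take hold of it again by the handle and gently push it fully home, so that the stiff coupling deep in the hole is pushed back as far as it will go, then let go. Never force the spit against the drive unit, and leave the pepper mill, salt shaker and tin where they stand.

Things in the scene. Friction and masses are not known exactly. Their poses are not given: they have to be found in the camera images.
- spit: Loose roasting spit, about 0.26 kg: square steel shaft 12x12 mm (last 12 mm stepped down to 10, then 7 mm), then a round dark-wood handle 26 mm thick. Origin on its axis near the centre of mass, 130 mm behind the tip; +x along the shaft to the tip, z up as it lies in the rest. Shaft x -80 to +130 mm, handle x -170 to -80 mm (hold it at about -128). Let go half in, it droops about 3 deg.
- spit_tip (a point): The tip of the spit's shaft, on its axis.
- spit_rest: Fixed low steel stand, base 170x50x8 mm, with two notched posts 120 mm apart (12 mm thick, 32 wide, 69 high); the shaft lies in their 16 mm wide notches, its axis 62 mm above the surface, free for 108 mm between the posts. Origin under the centre of the base; +x along the spit.
- drive: Fixed black rotisserie drive unit 220 mm long, 90 wide, 130 high, with a square hole in one end. Origin under the housing's centre; +x level, into the hole; z up. Hole 15 mm wide, level, sides level and upright, axis 95 mm above the surface; its steel mouth frame (36 mm square, 8 mm long) widens to 25 mm at the outer edge.
- mouth (a point): Centre of the outer edge of the mouth frame, on the axis of the hole: drive x = -118 mm, 95 mm above the surface.
- coupling (a joint): Brass coupling deep in the hole, in m: 0 as found, 0.012 pushed back fully, at a rigid stop. Slides stiffly (about 4 N) and stays where pushed. Its depth differs from unit to unit: the tip first meets it 138 to 168 mm inside the mouth's outer edge and is home 12 mm deeper (150 to 180 mm): to be found by feel.
- pepper_mill: Wooden pepper mill, 58 mm thick, 150 mm tall, standing; origin under its centre.
- salt_shaker: Salt shaker, 44 mm thick, 90 mm tall, standing; origin under its centre.
- tuna_tin: Flat tin, 86 mm across, 40 mm tall, standing; origin under its centre.

How it is judged:
By the outcome, as a careful person would: the job done as asked, in the order asked, and still so for the second after the job is handed in, with the robot touching nothing.
It also fails if it takes over 72 s, if anything falls off the work surface, if the arm or the gripper's body presses on something with over 40 N, if the wrist force passes 120 N, or if a joint passes its speed limit or range.

## Working session

There is one attempt and no reset: what is moved stays moved. The work goes in short steps, Python scripts to look and compute and a shell command to move; the robot and the scene stay as the last step left them, time stands still between calls to the robot, and variables do not carry over. Pictures are saved under pics/ and viewed, at most 10 in all, crops included, and the job is handed in when it is done.

```bash
ls; mkdir -p pics; cat > h.py <<'E'
import numpy as np,cv2
from plant import status,cams,manip,models
E
python3 - <<'E'
from h import *
print(status.state())
for n in ("scene","top","wrist"): 
    im=cams.get_image(n); cv2.imwrite(f"pics/{n}0.png",im); print(n,cams.camera_model(n))
    for t in ("spit","spit_rest","drive","pepper_mill","salt_shaker","tuna_tin"):
        for r in models.regions_of(t,n)[:2]: print(n,t,round(r["p"],2),r["centre"],r["pixels"].sum())
a=np.hstack([cv2.imread("pics/scene0.png"),cv2.imread("pics/top0.png")])
cv2.imwrite("pics/a.png",cv2.resize(a,(800,300),interpolation=cv2.INTER_AREA))
E
```

```text
pics
{'t': 0.0, 'joint_pos': array([-1.42619720e+00,  2.17767409e-01,  1.61494244e+00, -2.57647218e-05,
        1.31132010e+00, -1.12163275e-01]), 'joint_vel': array([ 2.66127898e-04,  1.06092870e-03,  8.73142204e-05, -1.09214885e-03,
        1.06868955e-04, -2.61909124e-04]), 'joint_efforts': array([ 1.15270366e-03, -3.96848166e+01, -3.03850293e+01, -4.42259818e-05,
        9.75643314e-03,  1.57869101e-05]), 'tool_pos': array([ 158.63516011, -603.67626743,  229.95573415]), 'eef_rot': array([-1.21828506e-03,  9.91769284e-01,  1.28032033e-01, -3.22085072e-05]), 'force': array([-0.37774027,  0.36074518, -0.70458408]), 'torque': array([ 0.00513474, -0.02674231, -0.02803196]), 'gripper_force': 0.0, 'gripper_width': 0.9988432951132817}
scene {'fx': 456.26554404182434, 'fy': 456.26554404182434, 'cx': 256.1011332397355, 'cy': 196.28080327581054, 'eye': array([-126.00074965,  864.99744027,  601.23708713]), 'rotation': array([ 0.18931642, -0.28208848,  0.79888168, -0.4963602 ])}
scene spit 0.48 [365.6, 182.8] 236
scene spit_rest 0.92 [372.1, 194.2] 715
scene drive 0.91 [200.1, 248.5] 6641
sce
[... 463 characters left out ...]
 0.02291334])}
top spit 0.74 [385.6, 255.1] 505
top spit_rest 0.72 [360.9, 249.1] 636
top drive 0.68 [171.4, 208.4] 2493
top pepper_mill 0.92 [289.6, 136.9] 386
top salt_shaker 0.59 [262.9, 130.7] 162
top tuna_tin 0.84 [257.9, 262.1] 618
wrist {'fx': 315.1763597103853, 'fy': 315.1763597103853, 'cx': 253.50470140641173, 'cy': 192.25301893338764, 'hand_eye': array([[-1.67474141e-05, -9.51168089e-01, -3.08673398e-01,
         7.88847376e+01],
       [ 9.99999968e-01,  6.17861351e-05, -2.44648272e-04,
         4.47881237e-01],
       [ 2.51773366e-04, -3.08673393e-01,  9.51168057e-01,
        -1.42400933e+02],
       [ 0.00000000e+00,  0.00000000e+00,  0.00000000e+00,
         1.00000000e+00]])}
```

View pics/a.png

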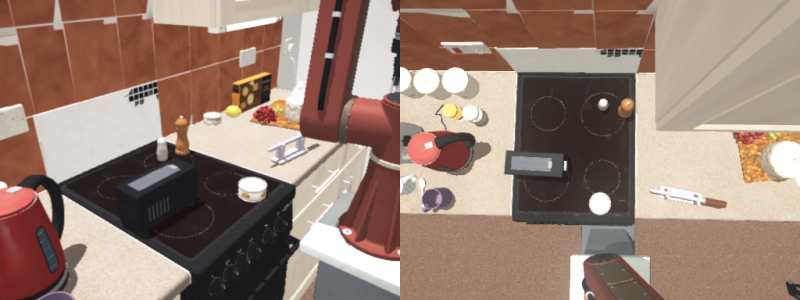

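```bash
cat >> h.py <<'E'
from scipy.spatial.transform import Rotation as R
def q2R(q): return R.from_quat(np.roll(np.array(q),-1)).as_matrix()
def cam(n,st=None):
    m=cams.camera_model(n); K=np.array([[m["fx"],0,m["cx"]],[0,m["fy"],m["cy"]],[0,0,1]])
    if n=="wrist":
        st=st or status.state(); T=m["hand_eye"]; Rt=q2R(st["eef_rot"])
        return K,Rt@T[:3,:3],Rt@T[:3,3]+st["tool_pos"]
    return K,q2R(m["rotation"]),np.array(m["eye"])
def proj(c,P):
    K,Rc,e=c; p=(np.atleast_2d(P)-e)@Rc@K.T; return p[:,:2]/p[:,2:]
def onz(c,uv,z):
    K,Rc,e=c; d=np.c_[np.atleast_2d(uv),np.ones(len(np.atleast_2d(uv)))]@np.linalg.inv(K).T@Rc.T
    return e+d*((z-e[2])/d[:,2])[:,None]
E
python3 - <<'E'
from h import *
# sanity of the rotation convention, centres, and rough places
c=cam("top"); s=cam("scene"); print(c[1][:,2],s[1][:,2])
for n,uv,z in (("spit",(385.6,255.1),62),("rest",(360.9,249.1),30),("drive",(171.4,208.4),130),("mill",(289.6,136.9),150),("salt",(262.9,130.7),90),("tin",(257.9,262.1),40)):
    P=onz(c,uv,z); print(n,P.round(0),proj(s,P).round(0))
im=cv2.imread("pics/top0.png"); cv2.imwrite("pics/b.png",cv2.resize(im[150:300,110:430],(800,375),interpolation=cv2.INTER_CUBIC))
E
```

```text
[ 0.08549409  0.0215667  -0.99610523] [ 0.58251783 -0.68625818 -0.43557168]
spit [[ 388. -346.   62.]] [[386. 172.]]
rest [[ 403. -280.   30.]] [[371. 188.]]
drive [[517. 293. 130.]] [[200. 222.]]
mill [[728. -48. 150.]] [[234. 149.]]
salt [[759.  30.  90.]] [[209. 174.]]
tin [[358.  39.  40.]] [[326. 234.]]
```

View pics/b.png

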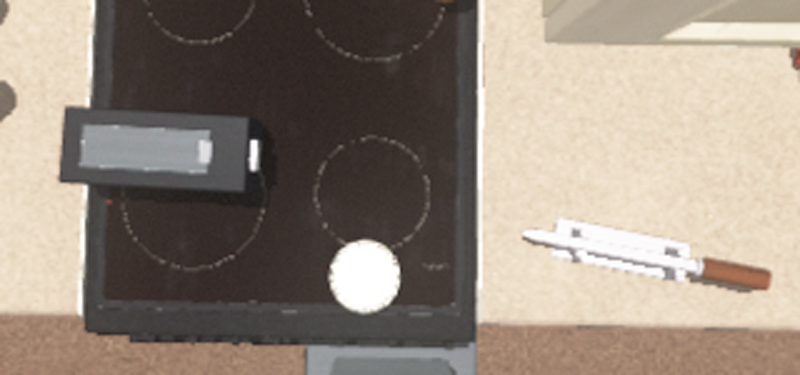

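The top view shows the drive at left with its mouth facing right (crop about (253,155)). The spit lies in its rest at right: tip at crop (525,235), handle end at (770,281).

```bash
cat >> h.py <<'E'
def rows(P,yaw,st=None):
    "tool-axes shift (mm) and turn to bring TCP to P with tool x at world yaw"
    st=st or status.state(); Rt=q2R(st["eef_rot"]); d=Rt.T@(np.array(P)-st["tool_pos"])
    y0=np.arctan2(Rt[1,0],Rt[0,0]); return d.round(1), round(-((yaw-y0+np.pi)%(2*np.pi)-np.pi),4)
E
python3 - <<'E'
from h import *
c=cam("top"); 
P=onz(c,[(320,244),(418,262.4)],62); print(P); d=P[0]-P[1]; L=np.linalg.norm(d); yaw=np.arctan2(d[1],d[0]); o=P[0]-130*d/L
print(L,yaw,o,rows([o[0],o[1],230],yaw))
print("mouth",onz(c,[(110+257/2.5,150+155/2.5)],95))
E
```

```text
[[ 418.15372702 -148.69465816   62.        ]
 [ 368.40149715 -442.86926279   62.        ]]
298.35211141815336 1.4032568808921744 [ 396.4753489  -276.87440664   62.        ] (array([ 313.1, -256.5,    1.3]), np.float64(-1.1465))
mouth [[509.45646349 175.96658164  95.        ]]
```

```bash
python3 -m handwheel '[[[160, -130, 0], -0.57], [[160, -130, 0], -0.57], [[160, -130, 0], -0.57], [[160, -130, 0], -0.57], [[160, -130, 0], -0.57], [[160, -130, 0], -0.57]]' 1.0
python3 - <<'E'
from h import *
print(rows([396.5,-276.9,230],1.403))
E
```

```text
t: 1.55
tool_pos: [283.8, -432.6, 231.0]
eef_rot: [-0.001, 0.914, 0.405, 0.002]
force: [-0.5, -0.8, 0.4]
gripper_width: 0.998
gripper_force: 0.0
(array([191. , -21.1,   1.8]), np.float64(-0.5687))
```

```bash
python3 -m handwheel '[[[191, -21, 0], -0.57], [[191, -21, 0], -0.57], [[191, -21, 0], -0.57], [[191, -21, 0], -0.57], [[191, -21, 0], -0.57], [[191, -21, 0], -0.57], [[191, -21, 0], -0.57]]'
cat > w.py <<'E'
from h import *
import sys,pickle
tag=sys.argv[1]; st=status.state(); im=cams.get_image("wrist"); cv2.imwrite(f"pics/w{tag}.png",im)
out={"st":st}
for t in sys.argv[2:]:
    r=models.regions_of(t,"wrist")
    for k in r[:2]: print(t,round(k["p"],2),k["centre"],k["pixels"].sum())
    if r: out[t]=r[0]["pixels"]
pickle.dump(out,open(f"w{tag}.pkl","wb"))
E
python3 w.py 1 spit spit_rest
```

```text
t: 2.13
tool_pos: [395.0, -282.8, 231.5]
eef_rot: [0.0, 0.765, 0.644, -0.0]
force: [-0.3, -0.2, 1.2]
gripper_width: 1.005
gripper_force: 0.0
spit 0.92 [256.7, 190.3] 4236
spit_rest 0.6 [252.3, 148.8] 4291
```

View pics/w1.png

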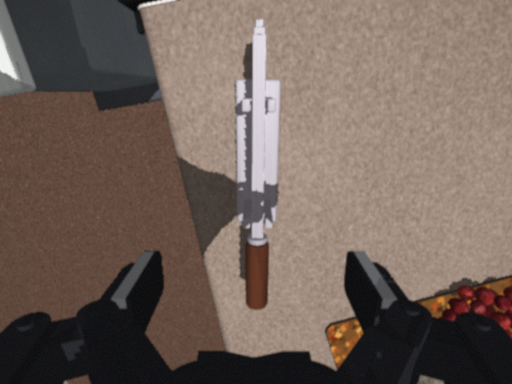

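The wrist view shows the whole spit: tip (260,19), collar (257,238), handle end (256,308). I'll take a second view, shifted sideways, for height.

```bash
python3 -m handwheel '[[[-20, 100, 0], 0], [[-20, 100, 0], 0], [[-20, 100, 0], 0], [[-20, 100, 0], 0], [[-20, 100, 0], 0]]'
python3 w.py 2 spit spit_rest
cat > fit.py <<'E'
from h import *
import pickle,sys
from scipy.optimize import least_squares
tags=sys.argv[1:]; obs=[]
for t in tags:
    o=pickle.load(open(f"w{t}.pkl","rb")); c=cam("wrist",o["st"]); im=cv2.imread(f"pics/w{t}.png").astype(int)
    m=o["spit"].astype(np.uint8); hsv=cv2.cvtColor(im.astype(np.uint8),cv2.COLOR_BGR2HSV)
    near=cv2.dilate(m,np.ones((7,7)))
    h=((hsv[...,1]>120)&(hsv[...,2]<130)&(hsv[...,0]<20)&(near>0)).astype(np.uint8)
    n,l,s,_=cv2.connectedComponentsWithStats(h); h=l==1+np.argmax(s[1:,4])
    v,u=np.nonzero(h); p=np.c_[u,v].astype(float); v,u=np.nonzero(m); q=np.c_[u,v].astype(float)
    mu=p.mean(0); ax=np.linalg.svd(p-mu,full_matrices=False)[2][0]; ax*=np.sign(-ax[1]); s=(p-mu)@ax; sq=(q-mu)@ax
    print(t,"handle",len(p),mu.round(1),"ends",(mu+ax*s.min()).round(1),(mu+ax*s.max()).round(1),"tip",(q[sq.argmax()]).round(1))
    # handle midline only (rows of the round handle)
    obs.append((c,mu+ax*(s.min()-.5),mu+ax*(s.max()+.5),q[sq>np.quantile(sq,.998)].mean(0)))
def f(x):
    o=x[:3]; yaw,pit=x[3:]; d=np.array([np.cos(yaw)*np.cos(pit),np.sin(yaw)*np.cos(pit),np.sin(pit)]); r=[]
    for c,a,b,t in obs: r+=list(proj(c,o-170*d)[0]-a)+list(proj(c,o-80*d)[0]-b)+list(proj(c,o+130*d)[0]-t)
    return np.array(r)
s=least_squares(f,[396,-277,62,1.403,0],loss="soft_l1",x_scale=[10,10,10,.1,.1]); print("o",s.x.round(4)); print(f(s.x).reshape(-1,3,2).round(1).tolist())
E
python3 fit.py 1 2
```

```text
t: 2.7
tool_pos: [489.0, -321.9, 230.8]
eef_rot: [-0.001, 0.767, 0.642, -0.0]
force: [0.5, -0.1, -1.1]
gripper_width: 1.001
gripper_force: 0.0
spit 0.67 [157.8, 154.1] 5011
spit_rest 0.66 [177.7, 130.2] 4670
1 handle 1280 [256.3 275.5] ends [256.2 308. ] [256.4 243. ] tip [261.  20.]
2 handle 1208 [168.7 256.8] ends [172.8 291.9] [165.1 225.1] tip [138.   0.]
o [ 3.992341e+02 -2.841264e+02  6.482970e+01  1.391000e+00  4.270000e-02]
[[[-0.1, -0.2], [0.6, -0.4], [0.2, 7.9]], [[-0.5, 0.8], [0.2, -0.6], [-0.3, -0.7]]]
```

```bash
sed -i 's/    for c,a,b,t in obs: .*/    for c,a,b,t in obs: r+=list(proj(c,o-170*d)[0]-a)+list(proj(c,o-80*d)[0]-b)+(list(proj(c,o+130*d)[0]-t) if t[1]>3 else [0,0])/' fit.py; python3 fit.py 1 2
python3 - <<'E'
from h import *
print(rows([510,50,260],1.55))
E
```

```text
1 handle 1280 [256.3 275.5] ends [256.2 308. ] [256.4 243. ] tip [261.  20.]
2 handle 1208 [168.7 256.8] ends [172.8 291.9] [165.1 225.1] tip [138.   0.]
o [ 3.999112e+02 -2.812130e+02  7.624220e+01  1.395900e+00  8.810000e-02]
[[[0.8, -0.6], [1.3, 0.2], [0.0, 0.4]], [[-0.6, 0.2], [-1.6, -0.4], [0.0, 0.0]]]
(array([368.9, -43.2, -28.8]), np.float64(-0.1549))
```

```bash
sed -i 's/yaw,pit=x\[3:\]/yaw,pit,hs=x[3],0.,x[4]*100/; s/o-80\*d/o-hs*d/; s/1.403,0\]/1.403,.8]/' fit.py; python3 fit.py 1 2
```

```text
1 handle 1280 [256.3 275.5] ends [256.2 308. ] [256.4 243. ] tip [261.  20.]
2 handle 1208 [168.7 256.8] ends [172.8 291.9] [165.1 225.1] tip [138.   0.]
o [ 400.6734 -277.5788   65.3044    1.3946    0.8539]
[[[0.7, -0.6], [1.2, 0.2], [-0.1, 0.3]], [[-1.8, 0.0], [-0.4, -0.2], [0.0, 0.0]]]
```

```bash
python3 -m handwheel '[[[250, -43, -29], -0.15], [[250, -43, -29], -0.15], [[250, -43, -29], -0.15], [[250, -43, -29], -0.15], [[250, -43, -29], -0.15], [[250, -43, -29], -0.15], [[250, -43, -29], -0.15], [[250, -43, -29], -0.15]]'
python3 w.py 3 drive
python3 -m handwheel '[[[120, 0, 0], 0], [[120, 0, 0], 0], [[120, 0, 0], 0], [[120, 0, 0], 0], [[120, 0, 0], 0]]'
python3 w.py 4 drive
python3 - <<'E'
import cv2,numpy as np
cv2.imwrite("pics/m.png",cv2.resize(np.hstack([cv2.imread("pics/w3.png"),cv2.imread("pics/w4.png")]),(800,300),interpolation=cv2.INTER_AREA))
E
```

```text
t: 3.52
tool_pos: [489.6, -64.8, 261.0]
eef_rot: [0.001, 0.714, 0.7, 0.0]
force: [0.2, -1.5, 0.5]
gripper_width: 0.998
gripper_force: 0.0
t: 4.03
tool_pos: [493.2, 52.8, 259.8]
eef_rot: [0.0, 0.715, 0.699, -0.001]
force: [0.7, -0.9, 0.4]
gripper_width: 1.001
gripper_force: 0.0
drive 0.83 [273.9, 18.7] 4434
drive 0.4 [207.5, 335.5] 898
```

View pics/m.png

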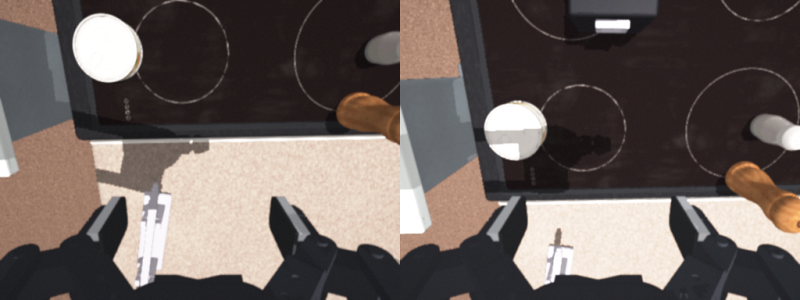

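Left: no drive in view. Right: the white mouth frame is at about (271,32) in full-size pixels. I'll take two more views from nearer the drive.

```bash

python3 -m handwheel '[[[110, 50, 0], 0], [[110, 50, 0], 0], [[110, 50, 0], 0], [[110, 50, 0], 0], [[110, 50, 0], 0]]'
python3 w.py 5 drive
python3 -m handwheel '[[[40, -100, 0], 0], [[40, -100, 0], 0], [[40, -100, 0], 0], [[40, -100, 0], 0], [[40, -100, 0], 0]]'
python3 w.py 6 drive
python3 - <<'E'
import cv2,numpy as np
cv2.imwrite("pics/m2.png",cv2.resize(np.hstack([cv2.imread(f"pics/w{k}.png")[0:192,100:420] for k in (5,6)]),(800,240),interpolation=cv2.INTER_CUBIC))
E
```

```text
t: 4.55
tool_pos: [546.8, 161.1, 259.7]
eef_rot: [-0.0, 0.716, 0.698, -0.001]
force: [0.3, -0.7, 0.0]
gripper_width: 0.999
gripper_force: 0.0
drive 0.6 [213.0, 80.3] 17458
t: 5.07
tool_pos: [446.1, 203.1, 260.5]
eef_rot: [0.001, 0.716, 0.698, 0.0]
force: [0.4, -0.0, 0.0]
gripper_width: 1.0
gripper_force: 0.0
drive 0.86 [328.6, 96.0] 22626
```

View pics/m2.png

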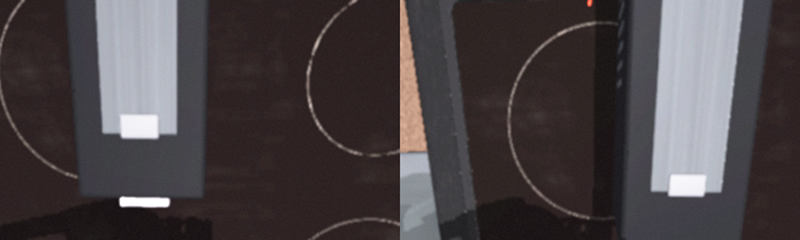

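The mouth frame shows at about (157,161) in view 5, and lies just below the crop in view 6. I'll segment it in all three views.

```bash
cat > m.py <<'E'
from h import *
import pickle
from scipy.optimize import least_squares
pred=np.array([509,176,113.]); obs=[]
for t in "456":
    st=pickle.load(open(f"w{t}.pkl","rb"))["st"]; c=cam("wrist",st); g=cv2.imread(f"pics/w{t}.png").min(2)
    p0=proj(c,pred)[0]; n,l,s,ce=cv2.connectedComponentsWithStats((g>185).astype(np.uint8))
    k=[(np.hypot(*(ce[i]-p0)),i) for i in range(1,n) if s[i,4]>40]; d,i=min(k)
    v,u=np.nonzero(l==i); box=cv2.minAreaRect(np.c_[u,v].astype(np.float32)); print(t,p0.round(0),ce[i].round(1),s[i],box)
    b=cv2.boxPoints(box); b=b[np.argsort(b[:,0])]; L=b[:2].mean(0)-[.5,0]; Rr=b[2:].mean(0)+[.5,0]; obs.append((c,L,Rr))
def f(x,hw=18):
    P=x[:3]; a=x[3]; n=np.array([np.sin(a),-np.cos(a),0]); r=[]
    for c,L,Rr in obs: r+=list(proj(c,P-hw*n)[0]-L)+list(proj(c,P+hw*n)[0]-Rr)
    return np.array(r)
s=least_squares(f,[509,176,113,1.57],x_scale=[10,10,10,.1]); print(s.x.round(3)); print(f(s.x).reshape(-1,4).round(1).tolist())
E
python3 m.py
```

```text
4 [269.  33.] [272.   30.9] [250  26  44  11 468] ((271.5, 31.0), (42.99999237060547, 9.999998092651367), 0.0)
5 [213. 163.] [215.  161.2] [196 158  40   8 276] ((215.5, 161.5), (7.0, 39.0), 90.0)
6 [318. 202.] [320.1 201.7] [302 199  38   6 187] ((320.5, 201.5), (5.0, 37.0), 90.0)
[510.917 177.131 114.23    1.547]
[[0.5, 0.1, 0.2, 0.1], [0.1, 0.1, -1.3, 0.1], [0.7, -0.1, -0.3, -0.2]]
```

```bash
python3 - <<'E'
from h import *
import pickle
for t,off,e in (("5",0,[((65,0),(82,195)),((210,0),(204,195)),((95,0),(102,133)),((178,0),(176,133))]),("6",400,[((660,0),(652,192)),((742,0),(722,192))])):
    c=cam("wrist",pickle.load(open(f"w{t}.pkl","rb"))["st"])
    for a,b in e:
        P=onz(c,[(100+(x-off)/1.25,y/1.25) for x,y in (a,b)],130); d=P[0]-P[1]; print(t,P.round(1).tolist(),np.arctan2(d[1],d[0]).round(4))
# 3D consistent spit grasp
o=np.array([400.7,-277.6,62]); yaw=1.3946; d=np.array([np.cos(yaw),np.sin(yaw),0]); G=o-128*d; print(G,rows([G[0],G[1],120],yaw))
E
```

```text
5 [[473.1, 306.3, 130.0], [470.2, 186.6, 130.0]] 1.5461
5 [[560.9, 304.1, 130.0], [555.5, 184.5, 130.0]] 1.5256
5 [[491.3, 305.8, 130.0], [488.1, 228.1, 130.0]] 1.5303
5 [[541.6, 304.6, 130.0], [537.5, 226.9, 130.0]] 1.5184
6 [[491.1, 345.7, 130.0], [488.9, 227.7, 130.0]] 1.5521
6 [[540.9, 344.5, 130.0], [537.9, 226.5, 130.0]] 1.5452
[ 378.26338336 -403.61824564   62.        ] (array([-608.3,  -53.9,  140.8]), np.float64(0.1503))
```

```bash
python3 -m handwheel '[[[-300, -27, 60], 0.15], [[-300, -27, 60], 0.15], [[-300, -27, 60], 0.15], [[-300, -27, 60], 0.15], [[-300, -27, 60], 0.15], [[-300, -27, 60], 0.15], [[-300, -27, 60], 0.15], [[-300, -27, 60], 0.15]]' 1.0 >/dev/null
python3 -m handwheel '[[[-280, 18, 50], 0], [[-280, 18, 50], 0], [[-280, 18, 50], 0], [[-280, 18, 50], 0], [[-280, 18, 50], 0], [[-280, 18, 50], 0], [[-280, 18, 50], 0], [[-280, 18, 50], 0]]'
python3 - <<'E'
from h import *
print(rows([378.26,-403.6,120],1.3946))
E
python3 w.py 7 spit
```

```text
t: 6.5
tool_pos: [380.0, -381.4, 149.5]
eef_rot: [0.001, 0.768, 0.64, -0.001]
force: [0.3, -0.0, -0.1]
gripper_width: 1.003
gripper_force: 0.0
(array([-22. ,   2.3,  29.6]), np.float64(-0.0049))
spit 0.95 [252.9, 173.6] 6474
```

```bash
python3 fit.py 1 2 7 | tail -2; python3 - <<'E'
from h import *
import pickle
o=pickle.load(open("w7.pkl","rb")); c=cam("wrist",o["st"]); im=cv2.imread("pics/w7.png"); hsv=cv2.cvtColor(im,cv2.COLOR_BGR2HSV)
h=((hsv[...,1]>120)&(hsv[...,2]<130)&(hsv[...,0]<20)&(cv2.dilate(o["spit"].astype(np.uint8),np.ones((7,7)))>0))
for v in (220,240,260,280,300,320):
    u=np.nonzero(h[v])[0]
    if len(u): print(v,u.min(),u.max(),onz(c,[(u.mean(),v)],62).round(1))
E
```

```text
o [ 400.3404 -277.4805   65.1545    1.3921    0.8519]
[[[0.1, -0.7], [0.7, -0.1], [-0.1, 0.3]], [[-2.5, -0.1], [-0.9, -0.4], [0.0, 0.0]], [[0.4, 0.1], [0.5, 0.4], [0.0, 0.0]]]
220 240 270 [[ 377.6 -400.6   62. ]]
240 241 269 [[ 374.5 -417.8   62. ]]
260 242 269 [[ 371.6 -435.9   62. ]]
```

```bash
python3 -m handwheel '[[[-22, 1.5, 0], 0], [[-22, 1.5, 30], 0], [[-22, 1.5, 60], 0], [[-22, 1.5, 90], 0], [[-22, 1.5, 107], 0], [[-22, 1.5, 107], 0], [[-22, 1.5, 107], 0]]'
python3 -m handwheel '[[[0, 0, 0], 0], [[0, 0, 0], 0], [[0, 0, 0], 0], [[0, 0, 0], 0], [[0, 0, 0], 0], [[0, 0, 0], 0]]' 0.1 100
```

```text
t: 7.18
tool_pos: [379.2, -394.2, 42.6]
eef_rot: [-0.001, 0.766, 0.643, 0.0]
force: [-0.2, -0.7, 0.7]
gripper_width: 0.999
gripper_force: 0.0
t: 7.68
tool_pos: [380.0, -396.3, 44.3]
eef_rot: [0.001, 0.766, 0.643, -0.0]
force: [-0.4, 0.3, 3.7]
gripper_width: 0.272
gripper_force: 97.8
```

```bash
python3 -m handwheel '[[[0, 0, -8], 0], [[0, 0, -20], 0], [[0, 0, -35], 0], [[0, 0, -60], 0], [[0, 0, -80], 0], [[0, 0, -100], 0], [[0, 0, -100], 0], [[0, 0, -100], 0]]'
python3 - <<'E'
from h import *
st=status.state(); print(st["tool_pos"],st["force"],st["torque"],st["gripper_width"])
im=cams.get_image("scene"); cv2.imwrite("pics/s1.png",im); t=cams.get_image("top"); cv2.imwrite("pics/t1.png",t)
cv2.imwrite("pics/l.png",np.hstack([cv2.resize(im[110:260,250:450],(400,300),interpolation=cv2.INTER_CUBIC),cv2.resize(t[200:300,300:433],(400,300),interpolation=cv2.INTER_CUBIC)]))
E
```

```text
t: 8.35
tool_pos: [380.3, -396.7, 145.1]
eef_rot: [0.002, 0.766, 0.643, -0.0]
force: [0.1, 0.2, -2.0]
gripper_width: 0.272
gripper_force: 98.1
[ 380.28624223 -396.67630579  145.05400196] [ 0.05620346  0.24868902 -1.9828491 ] [-0.20509937  0.04300208  0.04688426] 0.2716748446336242
```

View pics/l.png

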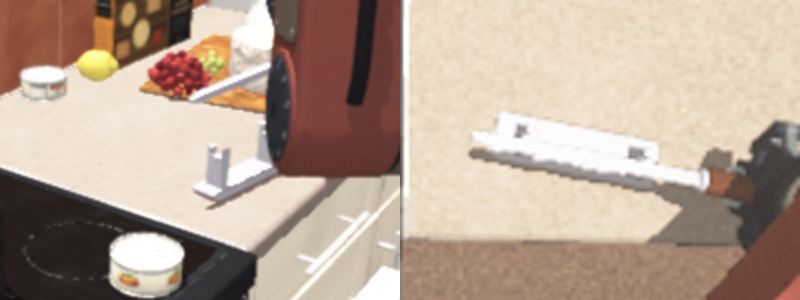

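The spit is lifted clear. Its tip is at scene (345,159.5) and top (324.3,245.7).

```bash
cat >> h.py <<'E'
from scipy.optimize import least_squares as _ls
def tri(ob):
    return _ls(lambda P:np.concatenate([(proj(c,P)[0]-uv) for c,uv in ob]),[450,-100,120.]).x
E
python3 - <<'E'
from h import *
s,c=cam("scene"),cam("top"); P=tri([(s,(345,159.5)),(c,(324.3,245.7))]); print(P,proj(s,P),proj(c,P))
g=np.array([380.3,-396.7,164.1]); v=P-g; print(np.linalg.norm(v),np.arctan2(v[1],v[0]),np.degrees(np.arctan2(v[2],np.hypot(*v[:2]))))
g2=np.array([377.5,-403.5,62]);yaw=1.392
d=np.array([np.cos(yaw),np.sin(yaw)]); a=(g[:2]-np.array([400.3,-277.5]))@d; print("grip at",a,"lateral",(g[:2]-[400.3,-277.5])@[-d[1],d[0]])
for pit in (-3,0,3):
  T=g+(130-a)*np.array([d[0],d[1],np.tan(np.radians(pit))]); print(pit,T,proj(s,T),proj(c,T))
E
```

```text
[ 420.27406254 -146.08711647  158.59563628] [[345.27505262 159.4775029 ]] [[324.15121046 245.45047269]]
253.84058203868577 1.4126235338722222 -1.2425181514612547
grip at -120.85667435118988 lateral -1.5179804907958037
-3 [ 424.91365987 -149.84236406  150.95315878] [[344.26690483 161.37449666]] [[325.0640995  243.62394352]]
0 [ 424.91365987 -149.84236406  164.1       ] [[344.57343775 156.7397029 ]] [[325.82050249 243.92478645]]
3 [ 424.91365987 -149.84236406  177.24684122] [[344.88289125 152.06074973]] [[326.59530115 244.23294586]]
```

```bash
python3 - <<'E'
from h import *
print(rows([503.3,-109.9,110],1.543))
E
```

```text
(array([302.1,  73.3,  32.4]), np.float64(-0.1461))
```

```bash
python3 -m handwheel '[[[10, 2, 0], -0.01], [[30, 7, 0], -0.03], [[55, 13, 0], -0.05], [[80, 19, 0], -0.07], [[105, 25, 0], -0.09], [[130, 31, 0], -0.11], [[155, 37, 0], -0.13], [[180, 43, 0], -0.146]]' >/dev/null
python3 -m handwheel '[[[25, 4, 0], 0], [[50, 8, 0], 0], [[75, 12, 0], 0], [[95, 15, 0], 0], [[112, 17, 10], 0], [[116, 18, 20], 0], [[118, 18, 32], 0], [[118, 18, 32], 0]]'
python3 - <<'E'
from h import *
print(rows([503.3,-109.9,110],1.543))
im=cams.get_image("scene"); cv2.imwrite("pics/s2.png",im); t=cams.get_image("top"); cv2.imwrite("pics/t2.png",t)
p=proj(cam("scene"),[511,160,95])[0]; q=proj(cam("top"),[511,160,95])[0]; print(p,q)
a=im[int(p[1])-50:int(p[1])+50,int(p[0])-50:int(p[0])+83]; b=t[int(q[1])-50:int(q[1])+50,int(q[0])-50:int(q[0])+83]
cv2.imwrite("pics/n.png",np.hstack([cv2.resize(x,(400,300),interpolation=cv2.INTER_CUBIC) for x in (a,b)]))
E
```

```text
t: 9.78
tool_pos: [470.9, -106.4, 107.2]
eef_rot: [-0.004, 0.716, 0.698, -0.002]
force: [-0.5, 0.7, -2.4]
gripper_width: 0.271
gripper_force: 98.2
(array([-2.6, 32.5, -3.1]), np.float64(0.0016))
[244.07158054 214.41900757] [218.13703381 211.56767031]
```

View pics/n.png

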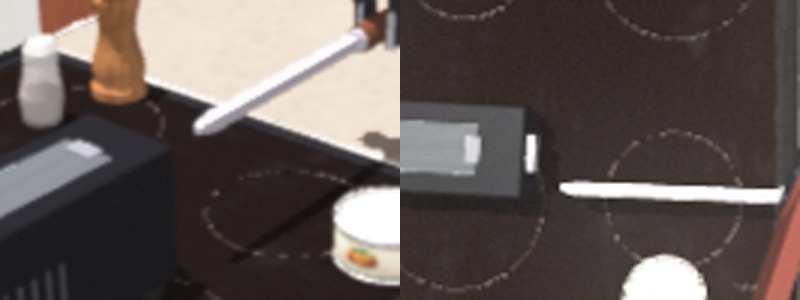

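Tip at top-crop (562,188), mouth at (531,153). So the tip is about 33 mm off to the side and 25 mm short. I'll shift +y and go down.

```bash
python3 -m handwheel '[[[0, 12, 8], 0], [[0, 25, 18], 0], [[0, 33, 26], 0], [[0, 33, 26], 0], [[0, 33, 26], 0], [[0, 33, 26], 0]]'
python3 - <<'E'
from h import *
print(status.state()["tool_pos"])
im=cams.get_image("scene"); t=cams.get_image("top"); cv2.imwrite("pics/s3.png",im); cv2.imwrite("pics/t3.png",t)
p=proj(cam("scene"),[511,160,95])[0]; q=proj(cam("top"),[511,160,95])[0]
a=im[int(p[1])-30:int(p[1])+30,int(p[0])-40:int(p[0])+40]; b=t[int(q[1])-30:int(q[1])+30,int(q[0])-40:int(q[0])+40]
cv2.imwrite("pics/o.png",np.hstack([cv2.resize(x,(400,300),interpolation=cv2.INTER_CUBIC) for x in (a,b)]))
print(int(p[0])-40,int(p[1])-30,int(q[0])-40,int(q[1])-30)
E
```

```text
t: 10.38
tool_pos: [507.1, -109.7, 85.7]
eef_rot: [-0.0, 0.717, 0.697, -0.0]
force: [0.6, 0.6, -1.4]
gripper_width: 0.273
gripper_force: 98.3
[ 507.13440465 -109.69081089   85.70726946]
204 184 178 181
```

View pics/o.png

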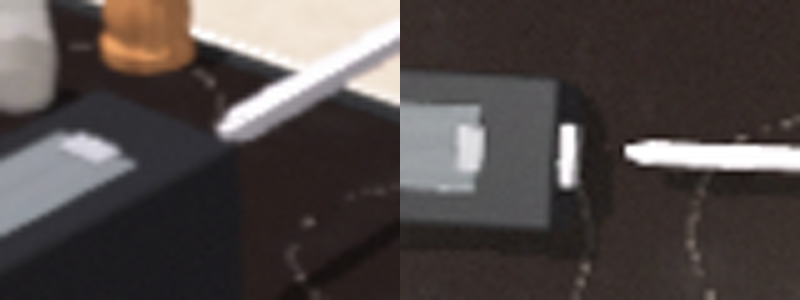

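Top crop: tip (627,152), mouth frame edge (578,156). Scene: tip (222,130). I'll triangulate the tip now.

```bash
python3 - <<'E'
from h import *
s,c=cam("scene"),cam("top"); P=tri([(s,(248.4,210)),(c,(223.4,211.4))]); print(P,proj(s,P),proj(c,P)); print(status.state()["tool_pos"])
M=[510.9,177.1,113]; print(proj(s,M),proj(c,M),"seen top",178+168/5,181+155/5)
# any scene landmark of the drive: housing top front corners
for x in (466,556): print(proj(s,[x,185.5,130]))
E
```

```text
[511.52874422 143.65280531  99.78709763] [[248.35105213 209.99749832]] [[223.43802883 211.44820408]]
[ 507.23328465 -109.60719334   85.91742628]
[[238.98675074 210.33999172]] [[211.66352037 211.40074111]] seen top 211.6 212.0
[[251.24807623 210.62568127]]
[[221.93540895 199.82663904]]
```

```bash
python3 - <<'E'
from h import *
s=cam("scene"); g=np.array([470.9,-106.4,125.]); yaw=1.543
print("seen tip 260.7 206.7 collar 315.7 176.7")
for pit in (-3,-1.5,0,1.5):
    p=np.radians(pit); d=np.array([np.cos(yaw),np.sin(yaw),np.tan(p)])
    a=proj(s,g+251*d)[0]; b=proj(s,g+41*d)[0]; v=b-a; print(pit,a.round(1),b.round(1),"slope",(v[1]/v[0]).round(4))
im=cv2.imread("pics/s2.png"); hsv=cv2.cvtColor(im,cv2.COLOR_BGR2HSV)
# tracing bright desaturated shaft midline
U=[];V=[]
for u in range(266,302,3):
    v0=206.7-(u-260.7)*30/55; col=im[int(v0)-12:int(v0)+13,u].min(1).astype(float); k=np.argmax(col); w=col[max(0,k-5):k+6]; w=w-w.min()
    U.append(u);V.append(int(v0)-12+max(0,k-5)+(w*np.arange(len(w))).sum()/w.sum())
print(np.polyfit(U,V,1),np.std(V-np.polyval(np.polyfit(U,V,1),U)))
E
```

```text
seen tip 260.7 206.7 collar 315.7 176.7
-3 [259.  209.6] [311.4 177. ] slope -0.6213
-1.5 [258.9 207.1] [311.4 176.6] slope -0.5797
0 [258.9 204.5] [311.5 176.2] slope -0.538
1.5 [258.8 202. ] [311.5 175.9] slope -0.4961
[ -0.57356185 352.2849295 ] 0.23766803348654597
```

```bash
python3 -m handwheel '[[[0, -2.5, 5], 0], [[5, -2.5, 5], 0], [[10, -2.5, 5], 0], [[15, -2.5, 5], 0], [[20, -2.5, 5], 0], [[25, -2.5, 5], 0], [[30, -2.5, 5], 0], [[30, -2.5, 5], 0]]'
python3 -m handwheel '[[[3, 0, 0], 0], [[6, 0, 0], 0], [[9, 0, 0], 0], [[12, 0, 0], 0], [[12, 0, 0], 0]]'
```

```text
t: 11.15
tool_pos: [505.7, -78.1, 80.3]
eef_rot: [-0.0, 0.717, 0.698, 0.0]
force: [-1.2, 0.3, -2.4]
gripper_width: 0.273
gripper_force: 98.3
t: 11.57
tool_pos: [506.0, -66.8, 80.2]
eef_rot: [-0.0, 0.717, 0.697, 0.0]
force: [-0.6, -0.1, -1.2]
gripper_width: 0.271
gripper_force: 98.3
```

```bash
python3 -m handwheel '[[[3, 0, 0], 0], [[6, 0, 0], 0], [[9, 0, 0], 0], [[12, 0, 0], 0], [[15, 0, 0], 0], [[15, 0, 0], 0]]'
python3 -m handwheel '[[[3, 0, 0], 0], [[6, 0, 0], 0], [[9, 0, 0], 0], [[12, 0, 0], 0], [[15, 0, 0], 0], [[15, 0, 0], 0]]'
```

```text
t: 12.07
tool_pos: [506.4, -51.7, 80.3]
eef_rot: [-0.0, 0.717, 0.697, 0.0]
force: [0.5, -0.1, -2.7]
gripper_width: 0.277
gripper_force: 98.3
t: 12.57
tool_pos: [506.8, -36.7, 80.3]
eef_rot: [-0.0, 0.717, 0.697, 0.0]
force: [0.3, -0.9, -2.7]
gripper_width: 0.275
gripper_force: 98.3
```

```bash
python3 -m handwheel '[[[4, 0, 0], 0], [[8, 0, 0], 0], [[12, 0, 0], 0], [[16, 0, 0], 0], [[20, 0, 0], 0], [[24, 0, 0], 0], [[24, 0, 0], 0]]'
python3 -m handwheel '[[[4, 0, 0], 0], [[8, 0, 0], 0], [[12, 0, 0], 0], [[16, 0, 0], 0], [[20, 0, 0], 0], [[24, 0, 0], 0], [[24, 0, 0], 0]]'
```

```text
t: 13.15
tool_pos: [507.5, -12.4, 80.2]
eef_rot: [-0.0, 0.717, 0.697, 0.0]
force: [0.3, -0.6, -2.0]
gripper_width: 0.274
gripper_force: 98.3
t: 13.73
tool_pos: [508.2, 11.5, 80.3]
eef_rot: [-0.0, 0.717, 0.697, 0.0]
force: [0.9, -0.2, -1.6]
gripper_width: 0.275
gripper_force: 98.3
```

```bash
python3 - <<'E'
from h import *
t=cams.get_image("top"); r=models.regions_of("spit","top"); c=cam("top")
for k in r[:1]:
    v,u=np.nonzero(k["pixels"]); i=u.argmin(); print(k["p"],u.min(),v[i],u.max(),v[u.argmax()],onz(c,[(u.min()-.5,v[i]),(u.max(),v[u.argmax()])],95))
g=t.min(2); print(proj(c,[[511,177,95],[509,130,95]]))
print(g[204:220,196:236:2])
E
```

```text
0.58 213 209 241 211 [[518.4005307  177.09299854  95.        ]
 [513.77572355  91.59415434  95.        ]]
[[212.46851485 211.47753495]
 [228.13433133 212.3973686 ]]
[[ 85  85  87  89  88  90  80  32  33  31  23  33  39  35  38  37  39  38
   36  37]
 [ 87  86  84  86  88  88  76  61  65  27  29  27  35  38  37  40  37  38
   41  39]
 [ 87  86  85  86  88  90  75 196 229  56  24  23  38  39  35  39  39  41
   37  40]
 [ 86  86  85  88  88  87  72 214 247  62  31  29  36  38  38  39  38  35
   39  35]
 [ 87  87  87  86  87  86  72 214 247  60  26  30  39  36  40  37  38  38
   37  36]
 [ 86  87  88  87  88  90  68 214 246 145 115  87  63  54  41  38  35  38
   39  39]
 [ 87  85  86  86  87  87  69 215 251 247 245 244 244 244 247 250 250 252
  211 208]
 [ 84  84  85  86  89  88  62 215 250 253 253 253 253 253 253 254 254 254
  251 251]
 [ 85  86  87  84  85  89  60 214 236 253 253 253 253 253 253 253 253 253
  253 253]
 [ 86  85  85  84  87  87  57 237 215 208 215 239 241 247 255 254 254 254
  253 253]
 [ 87  83  86  87  86  86  54 229 209  83  92 131 138 154 214 198 205 203
  188 186]
 [ 85  85  86  85  86  88  54 221 187  32  26  32  30  31  29  31  30  31
   41  41]
 [ 87  83  85  85  85  85  47 222 180  29  25  27  29  29  28  29  26  28
   29  32]
 [ 83  84  84  84  84  85  50 198 164  46  27  28  25  28  27  25  27  22
   28  28]
 [ 85  84  82  83  86  84  47 111  96  42  25  25  23  26  23  30  27  24
   30  30]
 [ 83  84  83  84  83  84  47  39  33  47  27  27  32  37  33  23  29  28
   25  27]]
```

```bash
python3 -m handwheel '[[[0, 0, 0], 0], [[0, 0, 0], 0], [[0, 0, 0], 0], [[0, 0, 0], 0], [[0, 0, 0], 0], [[0, 0, 0], 0]]' 1.0
python3 -m handwheel '[[[0, 0, -30], 0], [[0, 0, -60], 0], [[0, 0, -90], 0], [[0, 0, -90], 0], [[0, 0, -90], 0], [[0, 0, -90], 0]]'
python3 w.py 8 spit
python3 - <<'E'
from h import *
import pickle
o=pickle.load(open("w8.pkl","rb")); c=cam("wrist",o["st"]); im=cv2.imread("pics/w8.png"); s=cams.get_image("scene")
hsv=cv2.cvtColor(im,cv2.COLOR_BGR2HSV)
h=((hsv[...,1]>120)&(hsv[...,2]<130)&(hsv[...,0]<20)&(cv2.dilate(o["spit"].astype(np.uint8),np.ones((7,7)))>0))
rs=np.nonzero(h.sum(1)>8)[0]; print(rs.min(),rs.max())
for v in range(rs.min(),rs.max()+1,15):
    u=np.nonzero(h[v])[0]; print(v,u.min(),u.max(),onz(c,[(u.mean(),v)],87).round(1))
a=s[160:260,190:323]
cv2.imwrite("pics/p.png",np.hstack([cv2.resize(a,(400,300),interpolation=cv2.INTER_CUBIC),cv2.resize(im,(400,300))]))
E
```

```text
t: 14.33
tool_pos: [508.4, 10.6, 80.5]
eef_rot: [0.0, 0.717, 0.697, 0.0]
force: [-0.7, 0.1, -0.4]
gripper_width: 0.999
gripper_force: 0.0
t: 14.83
tool_pos: [507.9, 10.7, 170.0]
eef_rot: [-0.0, 0.717, 0.697, -0.0]
force: [0.2, -0.4, -0.4]
gripper_width: 1.003
gripper_force: 0.0
spit 0.69 [254.3, 161.9] 6468
156 256
156 237 270 [[508.6  43.9  87. ]]
171 236 272 [[508.6  32.7  87. ]]
186 237 271 [[507.9  21.2  87. ]]
201 238 270 [[508.8   9.3  87. ]]
216 238 270 [[507.4  -2.9  87. ]]
231 239 269 [[507.3 -15.6  87. ]]
246 239 269 [[507.  -28.7  87. ]]
```

View pics/p.png

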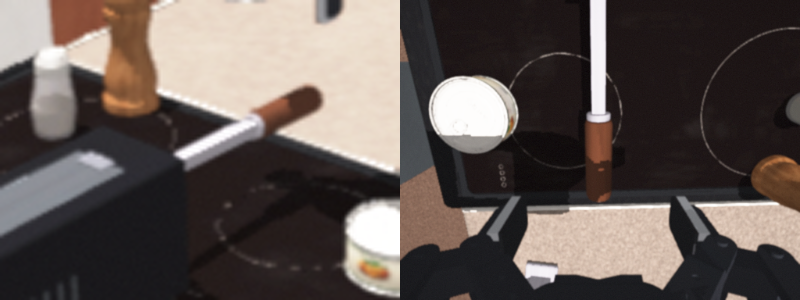

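The spit is half in and released, drooping. The handle lies at x≈508 mm, y −37 to 47. I'll regrasp it lightly.

```bash
python3 -m handwheel '[[[0, 0, 30], 0], [[0, 0, 60], 0], [[0, 0, 85], 0], [[0, 0, 100], 0], [[0, 0, 104], 0], [[0, 0, 104], 0], [[0, 0, 104], 0]]' 
python3 -m handwheel '[[[0, 0, 0], 0], [[0, 0, 0], 0], [[0, 0, 0], 0], [[0, 0, 0], 0], [[0, 0, 0], 0], [[0, 0, 0], 0]]' 0.1 30
```

```text
t: 15.57
tool_pos: [508.3, 10.7, 66.2]
eef_rot: [-0.0, 0.717, 0.697, -0.0]
force: [0.7, 0.4, 0.2]
gripper_width: 1.0
gripper_force: 0.0
t: 16.07
tool_pos: [508.5, 10.7, 66.8]
eef_rot: [0.0, 0.717, 0.697, 0.0]
force: [-0.6, 0.0, 2.3]
gripper_width: 0.294
gripper_force: 30.7
```

```bash
for i in 1; do python3 -m handwheel '[[[0, 0, -2], 0], [[0, 0, -4], 0], [[0, 0, -4], 0], [[0, 0, -4], 0]]'; done; python3 -m handwheel '[[[0, 0, -2], 0], [[0, 0, -4], 0], [[0, 0, -4], 0], [[0, 0, -4], 0]]'
```

```text
t: 16.4
tool_pos: [508.0, 10.7, 70.1]
eef_rot: [-0.0, 0.717, 0.697, -0.0]
force: [0.8, -0.2, -2.2]
gripper_width: 0.291
gripper_force: 30.3
t: 16.73
tool_pos: [508.1, 10.7, 74.3]
eef_rot: [0.0, 0.717, 0.697, -0.0]
force: [-0.3, 0.8, -2.9]
gripper_width: 0.289
gripper_force: 30.3
```

```bash
python3 -m handwheel '[[[3, 0, -1], 0], [[6, 0, -1], 0], [[9, 0, -1], 0], [[12, 0, -1], 0], [[15, 0, -1], 0], [[15, 0, -1], 0]]'; python3 -m handwheel '[[[3, 0, 0], 0], [[6, 0, 0], 0], [[9, 0, 0], 0], [[12, 0, 0], 0], [[15, 0, 0], 0], [[15, 0, 0], 0]]'
```

```text
t: 17.23
tool_pos: [508.6, 26.4, 75.2]
eef_rot: [-0.0, 0.717, 0.697, 0.0]
force: [1.2, -0.3, -1.7]
gripper_width: 0.295
gripper_force: 30.3
t: 17.73
tool_pos: [509.1, 41.3, 75.3]
eef_rot: [-0.0, 0.717, 0.697, 0.0]
force: [-0.3, -0.2, -1.6]
gripper_width: 0.294
gripper_force: 30.3
```

Smooth so far. The tip is about 117 mm in, and the coupling is expected at 138 mm or deeper, so smaller steps now.

```bash
python3 -m handwheel '[[[3, 0, 0], 0], [[6, 0, 0], 0], [[9, 0, 0], 0], [[12, 0, 0], 0], [[12, 0, 0], 0]]' | grep -v eef; for d in 1; do python3 -m handwheel '[[[2, 0, 0], 0], [[4, 0, 0], 0], [[6, 0, 0], 0], [[6, 0, 0], 0]]' | grep -v eef; done; python3 -m handwheel '[[[2, 0, 0], 0], [[4, 0, 0], 0], [[6, 0, 0], 0], [[6, 0, 0], 0]]' | grep -v eef
```

```text
t: 18.15
tool_pos: [509.4, 53.3, 75.3]
force: [0.1, -0.2, -3.5]
gripper_width: 0.293
gripper_force: 30.3
t: 18.48
tool_pos: [509.6, 59.0, 75.3]
force: [-0.1, 0.1, -2.6]
gripper_width: 0.291
gripper_force: 30.3
t: 18.82
tool_pos: [509.8, 65.0, 75.3]
force: [0.6, 0.7, -2.2]
gripper_width: 0.293
gripper_force: 30.3
```

```bash
python3 -m handwheel '[[[2, 0, 0], 0], [[4, 0, 0], 0], [[4, 0, 0], 0]]' | grep -E 'pos|force:'; python3 -m handwheel '[[[2, 0, 0], 0], [[4, 0, 0], 0], [[4, 0, 0], 0]]' | grep -E 'pos|force:';python3 -m handwheel '[[[2, 0, 0], 0], [[4, 0, 0], 0], [[4, 0, 0], 0]]' | grep -E 'pos|force:'
```

```text
tool_pos: [509.9, 69.0, 75.3]
force: [-0.0, -0.5, -1.9]
gripper_force: 30.3
tool_pos: [509.9, 73.0, 75.3]
force: [-0.3, 0.2, -2.9]
gripper_force: 30.3
tool_pos: [510.1, 76.9, 75.3]
force: [0.3, 0.3, -2.4]
gripper_force: 30.3
```

```bash
python3 -m handwheel '[[[2, 0, 0], 0], [[4, 0, 0], 0], [[4, 0, 0], 0]]' | grep -E 'pos|force:'; python3 -m handwheel '[[[2, 0, 0], 0], [[4, 0, 0], 0], [[4, 0, 0], 0]]' | grep -E 'pos|force:';python3 -m handwheel '[[[2, 0, 0], 0], [[3, 0, 0], 0], [[3, 0, 0], 0]]' | grep -E 'pos|force:'
```

```text
tool_pos: [510.2, 80.2, 75.3]
force: [0.5, -3.3, -1.9]
gripper_force: 30.3
tool_pos: [510.2, 84.8, 75.2]
force: [0.9, -5.1, -2.1]
gripper_force: 30.3
tool_pos: [510.3, 87.9, 75.3]
force: [0.0, -3.9, -1.8]
gripper_force: 30.3
```

Coupling met at TCP y≈79 with about 4 N, so home should be near y≈91.

```bash
python3 -m handwheel '[[[1, 0, 0], 0], [[1, 0, 0], 0], [[1, 0, 0], 0]]' | grep -E 'pos|force:'; python3 -m handwheel '[[[1, 0, 0], 0], [[1, 0, 0], 0], [[1, 0, 0], 0]]' | grep -E 'pos|force:';python3 -m handwheel '[[[1, 0, 0], 0], [[1, 0, 0], 0], [[1, 0, 0], 0]]' | grep -E 'pos|force:'
```

```text
tool_pos: [510.3, 88.8, 75.3]
force: [0.4, -4.6, -2.5]
gripper_force: 30.3
tool_pos: [510.4, 89.2, 75.3]
force: [-0.6, -5.8, -2.7]
gripper_force: 30.3
tool_pos: [510.3, 89.3, 75.2]
force: [-0.7, -7.9, -1.8]
gripper_force: 30.3
```

```bash
python3 -m handwheel '[[[1, 0, 0], 0], [[1, 0, 0], 0], [[1, 0, 0], 0]]' | grep -E 'pos|force:'; python3 -m handwheel '[[[1, 0, 0], 0], [[1, 0, 0], 0], [[1, 0, 0], 0]]' | grep -E 'pos|force:'; python3 -m handwheel '[[[1, 0, 0], 0], [[1, 0, 0], 0], [[1, 0, 0], 0]]' | grep -E 'pos|force:'
```

```text
tool_pos: [510.4, 89.3, 75.2]
force: [-0.3, -11.2, -2.1]
gripper_force: 30.3
tool_pos: [510.4, 89.3, 75.2]
force: [-0.7, -14.9, -2.4]
gripper_force: 30.3
tool_pos: [510.4, 89.4, 75.1]
force: [-0.6, -17.2, -2.0]
gripper_force: 30.3
```

The rigid stop is confirmed: 17 N with no travel. I'll relax the push, let go and rise.

```bash
python3 -m handwheel '[[[-3, 0, 0], 0], [[-4, 0, 0], 0], [[-4, 0, 0], 0]]' | grep -E 'pos|force:'; python3 -m handwheel '[[[0, 0, 0], 0], [[0, 0, 0], 0], [[0, 0, 0], 0], [[0, 0, 0], 0], [[0, 0, 0], 0], [[0, 0, 0], 0]]' 1.0| grep -E 'pos|force:|width'
python3 -m handwheel '[[[0, 0, -30], 0], [[0, 0, -60], 0], [[0, 0, -90], 0], [[0, 0, -120], 0], [[0, 0, -120], 0], [[0, 0, -120], 0], [[0, 0, -120], 0]]'
python3 w.py 9 spit; python3 - <<'E'
from h import *
import pickle
t=cams.get_image("top"); s=cams.get_image("scene"); im=cv2.imread("pics/w9.png")
cv2.imwrite("pics/z.png",np.hstack([cv2.resize(s[160:310,190:390],(400,300),interpolation=cv2.INTER_CUBIC),cv2.resize(im,(400,300))]))
E
```

```text
tool_pos: [510.4, 89.2, 75.2]
force: [-0.6, -6.8, -2.6]
gripper_force: 30.3
tool_pos: [510.6, 90.1, 75.5]
force: [0.4, 0.9, 0.7]
gripper_width: 0.997
gripper_force: 0.0
t: 23.15
tool_pos: [510.1, 89.8, 195.0]
eef_rot: [-0.0, 0.717, 0.697, -0.0]
force: [-0.3, -0.5, -0.9]
gripper_width: 0.995
gripper_force: 0.0
spit 0.96 [251.0, 182.0] 4369
spit 0.28 [116.5, 215.6] 6275
```

View pics/z.png

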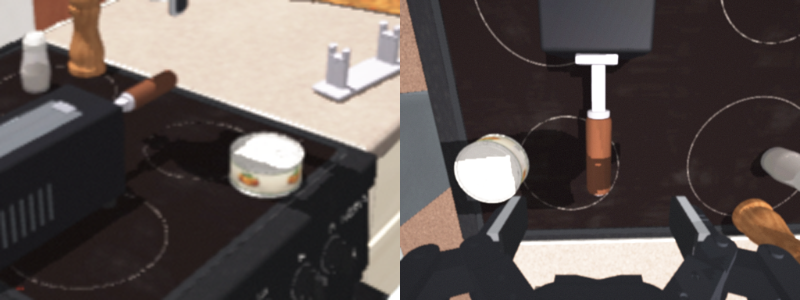

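The spit sits fully home with about 45 mm of shaft showing, the gripper is clear, and the tin, mill and shaker are where they stood. I'll hand in.

```bash
python3 -c "
from h import *
print(manip.hand_in())"
```

```text
the job is handed in; nothing more can be done
None
```

I put the spit about halfway into the drive, let go, gripped the handle again and pushed it gently home until the coupling stopped solid (17 N at most), then let go and handed the job in at about 23 s.

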